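# Take the hooped gouge from the tool drawer and hold its edge up for inspection

## Task

Pull the chest's top drawer out to its stop and, from the three carving tools lying in it, take the mallet gouge (the one with the thick straight handle and a steel hoop round its butt): draw its blade back out of the slotted edge guard and lift it out. Tip it so that the cutting edge points up at a slope of 45 degrees or steeper, and finish holding it still in the gripper like that with the whole tool clear above the top of the chest, ready for its edge to be looked over. Leave the drawer open, the other two tools in their slots, the lower drawer shut and the mallet and sharpening stone where they are.

Things in the scene. Friction and masses are not known exactly. Their poses are not given: they have to be found in the camera images.
- chest: Dark wooden bench chest with two drawers, 300 mm deep (x), 330 wide (y), 176 high, fixed on the bench; shifted and turned a little from start to start. Origin on the bench under the middle of its front. Its front faces its own -x, towards the robot; +y left as the robot sees it, +z up. With the top drawer fully out, the chest's front edge lies 135 mm beyond the middle of the butt rest.
- tool_drawer (a joint): Slide of the top drawer in m: 0 shut, 0.200 at its stop fully out (towards the chest's own -x). About 2 N of rubbing to move it; it stays where it is left.
- drawer_handle (a point): Middle of the top drawer's dark steel bow handle: a level round bar 10 mm thick, 95 mm of it straight along the chest's y, its centre line 42 mm in front of the drawer front, 140 mm above the bench, 36 mm below the chest's top. Axes parallel to the chest's; moves with the drawer.
- hooped_gouge: Mallet gouge, 190 mm long, about 0.17 kg. Origin: centre of the butt end; own +x along its axis to the cutting edge. Round handle 30 mm thick to x = 108 mm, hoop at the butt; ferrule to 132; blade 20 mm wide to 190, its last 32 mm in the guard. Lies level along the drawer's x in any slot, axis 128 mm above the bench. Balances near x = 94; grip the handle from above at x = 85, 40 to 60 N.
- slim_gouge: Another gouge, same length and same frame, to be left in its slot: slender handle, 30 mm in diameter at the butt but tapering to 17 mm at the ferrule, no hoop.
- slim_chisel: A second slender-handled tool like it, with a slightly wider blade, to be left in its slot; same frame.
- lower_drawer (a joint): Slide of the chest's lower drawer in m, 0 shut; not used. Its like handle is 90 mm below the upper one.
- mallet: Wooden mallet lying on the bench to the robot's right: head 75 x 130 x 65 mm, handle 190 mm long; origin under the centre of the head.
- stone: Sharpening stone on a wooden base on the bench to the robot's left, 230 x 90 mm, 43 mm high; origin under its centre. (Between chest and robot a pale board being carved is fixed flat on the bench, at most 31 mm high.)
- butt_rest (a point): Bottom of the middle notch of the butt rest, a bar across the top drawer, 14 mm thick (x), 113 mm above the bench, 15 mm above the drawer floor; moves with it, axes as the chest. Notches 36 mm wide at y = -75, 0, +75 mm, posts between them to z = +15. Edge guard: a rail across the drawer from x = +149 to +176, top z = +35, with closed-over slots 30 mm wide at those y, open from z = +11 to +29.
- drawer_front (a point): Middle of the top edge of the top drawer's front board (15 mm thick, 326 mm wide, 72 mm high), 162 mm above the bench; axes parallel to the chest's; moves with the drawer. From here: inside of the drawer from x = +14 to +264 mm, drawer floor at z = -64, side walls at y = -144 and +144 with their top at z = -18.
Mind the look-alikes: they are no part of the job. Several things have the shape of the stone; the one meant has the colours described above.

How it is judged:
On the way, in this order (a step that is already met when the one before it is completed fails the run):
1. the top drawer is pulled out to its stop, the mallet gouge still in its slot (value of joint tool_drawer above 0.19 m and x of hooped_gouge in the frame of butt_rest above -0.027 m), for 0.2 s.
2. the mallet gouge is drawn back out of the edge guard, held by the fingers (x of hooped_gouge in the frame of butt_rest below -0.043 m and contact force between the fingers and hooped_gouge above 1 N and value of joint tool_drawer above 0.18 m), for 0.1 s.
At the end, for the whole second after the job is handed in: Gripper holds the mallet gouge still, edge up within 48 deg of upright, butt over 195 mm above the bench, touching nothing else; top drawer within 20 mm of its stop, lower one open under 20 mm; slender tools in their slots (pulled under 25 mm, raised under 15); mallet and stone moved under 30 mm (angle between hooped_gouge's own x axis and vertical below 0.85 rad and height (world z) of hooped_gouge above 0.195 m and contact force between the fingers and hooped_gouge above 1 N and contact force between hooped_gouge and chest below 0.1 N and contact force between hooped_gouge and mallet below 0.1 N and contact force between hooped_gouge and stone below 0.1 N and linear speed of hooped_gouge below 0.03 m/s and angular speed of hooped_gouge below 0.3 rad/s and value of joint tool_drawer above 0.18 m and value of joint lower_drawer below 0.02 m and x of each of slim_gouge, slim_chisel in the frame of butt_rest above -0.034 m and z of each of slim_gouge, slim_chisel in the frame of butt_rest below 0.03 m and distance of each of mallet, stone from where it was at the start of the episode below 0.03 m); the arm keeps its last pose, push and grip.
It fails at once if one of the slender tools is pulled or lifted out of its slot (x of any of slim_gouge, slim_chisel in the frame of butt_rest below -0.041 m or z of any of slim_gouge, slim_chisel in the frame of butt_rest above 0.045 m).
It fails at once if the mallet or the sharpening stone is pushed away (distance of any of mallet, stone from where it was at the start of the episode above 0.05 m).
It fails at once if the lower drawer is pulled open (value of joint lower_drawer above 0.04 m).
It also fails if it takes over 64 s, if anything falls off the work surface, if the arm or the gripper's body presses on something with over 40 N, if the wrist force passes 120 N, or if a joint passes its speed limit or range.

## Robot

A 7-joint arm with a two-finger parallel gripper is mounted at the origin on the work surface. World frame = base frame: x ahead of the robot, y to its left, z up, the work surface at z = 0. Lengths are in m, angles in rad, forces in N, time in s.
With the tool pointing down it reaches from about 0.4 to 0.85 m from the base axis. Payload 10.4 kg.
Tool frame: the origin (TCP) lies at the very end of the fingers, on their centre line; the grasp point (between the pads) lies r.tcp_to_grasp behind it (r.tcp_to_grasp is the distance from the TCP to the grasp point, in m); z points along the fingers, y is the line along which they close (so a half turn about z gives the same grasp; the last joint's range is limited). The gripper opens to 87 mm and grips with 3 to 60 N. Pads are 19 mm wide; open, the fingers measure 117 mm over their backs; the gripper's body (75 mm by 190 mm) begins 51 mm behind the grasp point.
Start: joints at [-1.248, 0.332, -0.065, 1.46, 0.022, 1.35, -0.088], TCP at [0.212, 0.588, 0.223] pointing down, gripper open.
Joint ranges: [-2.6, 2.6], [-0.5, 2.12], [-1.47, 1.34], [0.16, 2.42], [-1.27, 4.41], [0.06, 2.06], [-2.6, 2.6]. Speed limits (rad/s): [2.22, 2.22, 2.79, 2.79, 3.14, 3.14, 3.14].

## Interface

Orientations are given as a unit quaternion [x, y, z, w].
In Python, from bench import monitor, cams, ticket, r gives the robot as it stands.
- The arm moves only by the shell command python3 -m crank 'ROWS' [OPENING] [FORCE]. ROWS is a JSON object whose one key "steps" holds a list of rows, each a list of 2 entries, a list of its own where there are three numbers: the shift along the world's x, y, z in units of 25 mm (1.0 is 25 mm), then the turn, a rotation vector about the world's x, y, z in units of 5 degrees (1.0 is 5 degrees). In form: {"steps": [[[x, y, z], [ax, ay, az]], ...]}. A call has 1 to 10 rows; each row shifts and turns the commanded pose from where the row before left it; what a row does not reach is not made up. A row lasts 1/12 s, in which the tool goes at most 41.7 mm and 7.16 degrees, less where a joint would pass 70% of its speed; a pose out of reach is approached as far as the arm can. A call is refused whole if a number of a shift passes 1 or a number of a turn 1, either way. A call with a gripper value outside its range is refused whole. OPENING is the finger opening in mm, from 0 to 87, set as the call begins (- or left out, the last holds). The fingers move at their own pace and stop on an object; FORCE is the grip in N (left out, the last holds). Time passes only in rows, so rows that do not move let the fingers close. It gives the time, the measured TCP pose, the force, the opening and the grip force at its end, in the units of the state.
- monitor.read_state(): the state, without advancing time (a new reading comes with each control period).
- cams.camera(name): name is "side" or "top" or "wrist"; returns a dict with "pixels" (400x640x3 uint8, blue, green, red), "z_map" (400x640 float32, m along the optical axis (not along the pixel's ray), 0 where there is no reading), "vfov" (degrees; the focal length in pixels is half the picture's height over the tangent of half this angle, whatever the lens; pixels are square), "cx", "cy" (the principal point, pixels), "T" (4x4, takes a point from camera to world coordinates). Camera axes: x right, y up, looking along -z (the intrinsics and any distortion apply to the point x, -y, -z); pixel columns grow to the right and rows downward; lengths in m; the calibration is good to about 2 mm. A picture is of the moment at which its call begins.
- ticket.close_job(): hands the job in; it is judged then, once.
The state is a dict: "time": time; "joint_positions": joint angles; "joint_vel": joint speeds; "joint_torque": joint torques, N m; "ee_pos": TCP position; "eef_rot": TCP orientation; "ft_force": force on the tool from outside, world axes, zero at the start; "torque": the same for the moment, N m; "width": finger opening in m; "grip_force": force on a finger pad.
Only numpy, scipy, OpenCV 4.12 (cv2) and the standard library are available. Lean on these libraries where they do the work, as an engineer would, in place of code of your own. Each camera call takes 0.05 s, during which the arm holds its last target. There are 200 camera calls.

## Working session

There is one attempt and no reset: what is moved stays moved. The work goes in short steps, Python scripts to look and compute and a shell command to move; the robot and the scene stay as the last step left them, time stands still between calls to the robot, and variables do not carry over. Pictures are saved under pics/ and viewed, at most 10 in all, crops included, and the job is handed in when it is done.

```bash
ls; mkdir -p pics; cat > h.py <<'E'
import numpy as np,cv2
from bench import monitor,cams,ticket,r
def K(d): 
    f=d["pixels"].shape[0]/2/np.tan(np.radians(d["vfov"])/2); return f
def cloud(d):
    z=d["z_map"];f=K(d);v,u=np.indices(z.shape)
    P=np.stack([(u-d["cx"])/f*z,-(v-d["cy"])/f*z,-z],-1)
    W=P@d["T"][:3,:3].T+d["T"][:3,3]; W[z==0]=np.nan
    return W
E
python3 - <<'E'
from h import *
for n in("top","side"):
    d=cams.camera(n);cv2.imwrite(f"pics/{n}0.png",d["pixels"]);np.savez(f"{n}0.npz",**d)
    print(n,[k for k in d],d["vfov"],d["cx"],d["cy"],d["T"].round(3).tolist(), {k:v for k,v in d.items() if k not in("pixels","z_map","T")})
print(monitor.read_state(),r.tcp_to_grasp)
E
```

```text
pics
top ['pixels', 'z_map', 'vfov', 'cx', 'cy', 'T'] 55.960674071970146 314.6844001664508 207.01609429650634 [[-0.006, 0.995, -0.098, 0.423], [-1.0, -0.004, 0.019, 0.015], [0.019, 0.098, 0.995, 1.206], [0.0, 0.0, 0.0, 1.0]] {'vfov': 55.960674071970146, 'cx': 314.6844001664508, 'cy': 207.01609429650634}
side ['pixels', 'z_map', 'vfov', 'cx', 'cy', 'T'] 56.17575904679895 321.25829437223445 190.42247070839545 [[0.978, 0.114, -0.176, 0.341], [-0.21, 0.504, -0.838, -0.905], [-0.007, 0.856, 0.517, 0.659], [0.0, 0.0, 0.0, 1.0]] {'vfov': 56.17575904679895, 'cx': 321.25829437223445, 'cy': 190.42247070839545}
{'time': 0.1, 'joint_positions': array([-1.24761177,  0.33281492, -0.06470213,  1.46084568,  0.02160177,
        1.34986545, -0.08850345]), 'joint_vel': array([-0.00088261, -0.00094743,  0.00161104, -0.00152371,  0.0008456 ,
       -0.00027652, -0.00080414]), 'joint_torque': array([ 1.81909443e-03, -6.24540639e+01,  2.48279149e-02, -3.90718067e+01,
       -6.14891388e-02,  3.66915890e-02,  2.91687331e-05]), 'ee_pos': array([0.21172381, 0.5876948 , 0.22183515]), 'eef_rot': array([ 1.72023367e-01,  9.85092675e-01, -6.13869051e-04, -7.92976785e-05]), 'ft_force': array([-0.10620771, -0.37494264,  0.52877747]), 'torque': array([0.03313334, 0.00795154, 0.01951869]), 'grip_force': 0.0, 'width': 0.08712036311758216} 0.0187
```

View pics/top0.png

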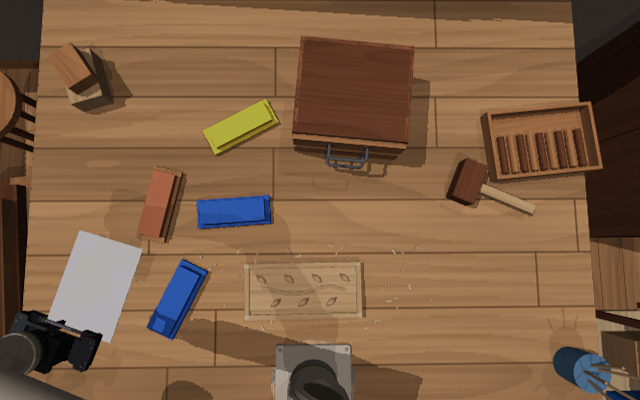

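View pics/side0.png

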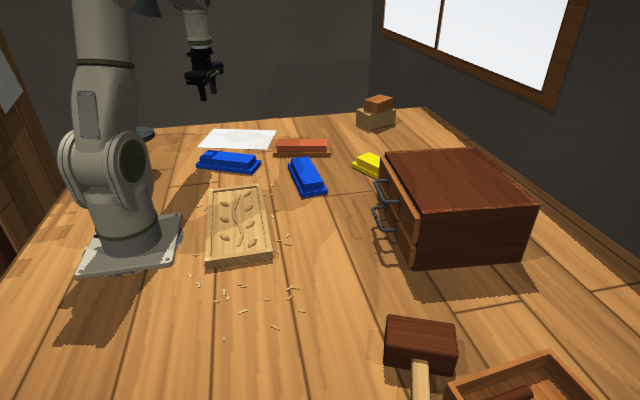

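The top view shows the chest top at about (353,90), the bow handle at (347,155), the mallet at (467,182) and the reddish stone at (160,203). The blue and yellow blocks are look-alikes. The side view agrees, with both handles at about (380,205). Next I'll fit the chest and handle.

```bash
python3 - <<'E'
from h import *
for n in("top","side"):
    d=dict(np.load(f"{n}0.npz"));W=cloud(d);P=W.reshape(-1,3)
    m=(P[:,2]>.166)&(P[:,2]<.186)&(abs(P[:,1]+.05)<.3)&(P[:,0]>.45)
    Q=P[m];print(n,len(Q),"z",np.median(Q[:,2]))
    rc=cv2.minAreaRect((Q[:,:2]).astype(np.float32));print(rc,cv2.boxPoints(rc).round(4).tolist())
    if n=="top":
        box=W[140:172,320:378].reshape(-1,3)
    else: box=W[170:200,365:390].reshape(-1,3)
    h=box[(box[:,2]>.13)&(box[:,2]<.15)]
    print("handle",len(h),np.nanmin(h,0),np.nanmax(h,0))
    np.save(f"hd_{n}.npy",h)
    h=h[h[:,0]<np.nanmin(h[:,0])+.03] 
    print(np.polyfit(h[:,1],h[:,0],1),h[:,1].mean())
E
```

```text
top 11264 z 0.17540639933962887
((0.857036828994751, -0.1183081567287445), (0.3311072885990143, 0.3018365502357483), 84.66278839111328) [[0.6913999915122986, -0.26910001039505005], [0.9919000267982483, -0.2971999943256378], [1.0226999521255493, 0.032499998807907104], [0.7221999764442444, 0.060600001364946365]]
handle 331 [ 0.65552737 -0.18938504  0.13004502] [ 0.72265437 -0.02242575  0.14990501]
[0.03924415 0.67049202] -0.10201395005532467
side 7924 z 0.175665213411402
((1.057252287864685, -0.055576324462890625), (0.7811435461044312, 0.437791645526886), 13.957324981689453) [[0.6254000067710876, 0.06270000338554382], [0.7310000061988831, -0.362199991941452], [1.4890999794006348, -0.1738000065088272], [1.3834999799728394, 0.25110000371932983]]
handle 164 [ 0.65867827 -0.14779774  0.13019806] [0.72057459 0.0197768  0.14932649]
[0.18140236 0.68509518] -0.09293062436608526
```

```bash
cat >> h.py <<'E'
ex=np.array([.3297,-.0308]);ex/=np.linalg.norm(ex);ey=np.array([-ex[1],ex[0]]);O=np.array([.7068,-.1043])
def c2w(x,y): return O+x*ex+y*ey
def w2c(P): return np.stack([(P[...,:2]-O)@ex,(P[...,:2]-O)@ey,P[...,2]],-1)
E
python3 - <<'E'
from h import *
for n in("top","side"):
    d=dict(np.load(f"{n}0.npz"));C=w2c(cloud(d)).reshape(-1,3)
    m=(C[:,0]>-.07)&(C[:,0]<-.02)&(abs(C[:,1])<.06)&(C[:,2]>.12)&(C[:,2]<.16);q=C[m]
    print(n,len(q),np.percentile(q,[2,10,50,90,98],axis=0).round(4).tolist())
    print(np.histogram(q[:,0],10))
print(c2w(-.042,0),c2w(-.242,0))
E
```

```text
top 171 [[-0.048, -0.0563, 0.1389], [-0.0472, -0.051, 0.1406], [-0.0423, 0.0038, 0.1436], [-0.0283, 0.0537, 0.146], [-0.0219, 0.059, 0.1477]]
(array([40, 39, 35, 15,  9,  8,  5,  7,  5,  8]), array([-0.04833458, -0.0455681 , -0.04280161, -0.04003513, -0.03726864,
       -0.03450216, -0.03173567, -0.02896919, -0.0262027 , -0.02343622,
       -0.02066973]))
side 131 [[-0.045, -0.0588, 0.1375], [-0.0445, -0.0573, 0.1395], [-0.0395, -0.0127, 0.1437], [-0.026, 0.0512, 0.1454], [-0.0222, 0.0551, 0.1459]]
(array([32, 25, 22, 14,  8,  6,  7,  9,  3,  5]), array([-0.04553059, -0.04299617, -0.04046176, -0.03792735, -0.03539294,
       -0.03285852, -0.03032411, -0.0277897 , -0.02525528, -0.02272087,
       -0.02018646]))
[ 0.66498208 -0.10039344] [ 0.4658491  -0.08179079]
```

```bash
python3 -m crank '{"steps": [[[0.3,-0.5,0.3],[0,0,-0.3]],[[0.65,-1,0.2],[0,0,-0.5]],[[0.65,-1,0.2],[0,0,-0.55]],[[0.65,-1,0],[0,0,-0.55]],[[0.65,-1,0],[0,0,-0.55]],[[0.65,-1,0],[0,0,-0.55]],[[0.65,-1,0],[0,0,-0.55]],[[0.65,-1,0],[0,0,-0.55]],[[0.65,-1,0],[0,0,-0.55]],[[0.65,-1,0],[0,0,-0.55]]]}' 40 30
```

```text
time: 0.93
ee_pos: [0.3663, 0.3484, 0.2403]
eef_rot: [0.391, 0.92, 0.0, -0.0]
ft_force: [0.3, -0.4, -0.2]
width: 0.0407
grip_force: 0.0
```

```bash
python3 -m crank '{"steps": [[[0.66,-1,0],[0,0,-0.55]],[[0.66,-1,0],[0,0,-0.55]],[[0.66,-1,0],[0,0,-0.55]],[[0.66,-1,0],[0,0,-0.55]],[[0.66,-1,0],[0,0,-0.55]],[[0.66,-1,0],[0,0,-0.55]],[[0.66,-1,0],[0,0,-0.55]],[[0.66,-1,0],[0,0,-0.55]],[[0.66,-1,0],[0,0,-0.55]],[[0.66,-1,0],[0,0,-0.55]]]}' && python3 -m crank '{"steps": [[[0.66,-1,0],[0,0,-0.55]],[[0.66,-1,0],[0,0,-0.55]],[[0.66,-1,0],[0,0,-0.55]],[[0.66,-1,0],[0,0,-0.55]],[[0.66,-1,0],[0,0,-0.55]],[[0.66,-1,0],[0,0,-0.55]],[[0.66,-1,0],[0,0,-0.55]],[[0.6,-0.9,0],[0,0,-0.55]],[[0,0,0],[0,0,0]],[[0,0,0],[0,0,0]]]}'; python3 - <<'E'
from h import *
from scipy.spatial.transform import Rotation as R
s=monitor.read_state();M=R.from_quat(s["eef_rot"]).as_matrix()
print(M.round(3).tolist(),s["ee_pos"],w2c(s["ee_pos"]),np.degrees(np.arctan2(M[1,1],M[0,1])),s["joint_positions"].round(2))
d=c2w(-.042,0)-s["ee_pos"][:2];print(d/.025,(0.140-r.tcp_to_grasp-s["ee_pos"][2])/.025)
E
```

```text
time: 1.77
ee_pos: [0.5309, 0.0984, 0.2404]
eef_rot: [0.599, 0.801, 0.0, -0.0]
ft_force: [-0.1, 0.5, 0.4]
width: 0.0399
grip_force: 0.0
time: 2.6
ee_pos: [0.6607, -0.0995, 0.2397]
eef_rot: [0.74, 0.672, -0.001, 0.0]
ft_force: [-0.4, 1.2, -0.3]
width: 0.04
grip_force: 0.0
[[0.097, 0.995, -0.001], [0.995, -0.097, -0.001], [-0.001, -0.001, -1.0]] [ 0.66066996 -0.0994801   0.23974357] [-0.04637838  0.0005083   0.23974357] -5.539547090389958 [-0.33  0.46  0.6   1.33 -0.26  1.42  0.16]
[ 0.17248465 -0.03653369] -4.737742976345696
```

```bash
python3 -m crank '{"steps": [[[0.17,-0.04,-0.4],[0,0,0]],[[0,0,-0.7],[0,0,0]],[[0,0,-0.7],[0,0,0]],[[0,0,-0.7],[0,0,0]],[[0,0,-0.7],[0,0,0]],[[0,0,-0.6],[0,0,0]],[[0,0,-0.5],[0,0,0]],[[0,0,-0.4],[0,0,0]],[[0,0,0],[0,0,0]],[[0,0,0],[0,0,0]]]}' 34 30 && python3 -m crank '{"steps": [[[0,0,0],[0,0,0]],[[0,0,0],[0,0,0]],[[0,0,0],[0,0,0]],[[0,0,0],[0,0,0]],[[0,0,0],[0,0,0]],[[0,0,0],[0,0,0]]]}' 0 30
```

```text
time: 3.43
ee_pos: [0.6652, -0.0975, 0.1225]
eef_rot: [0.739, 0.674, -0.0, -0.0]
ft_force: [1.1, 0.7, 0.7]
width: 0.0337
grip_force: 0.0
time: 3.93
ee_pos: [0.6657, -0.098, 0.1231]
eef_rot: [0.739, 0.674, 0.0, 0.0]
ft_force: [0.6, 0.2, 2.5]
width: 0.0087
grip_force: 30.0
```

```bash
python3 -m crank '{"steps": [[[-0.15,0.014,0],[0,0,0]],[[-0.3,0.028,0],[0,0,0]],[[-0.5,0.047,0],[0,0,0]],[[-0.5,0.047,0],[0,0,0]],[[-0.5,0.047,0],[0,0,0]],[[-0.5,0.047,0],[0,0,0]],[[-0.5,0.047,0],[0,0,0]],[[-0.5,0.047,0],[0,0,0]],[[-0.5,0.047,0],[0,0,0]],[[-0.5,0.047,0],[0,0,0]]]}' && python3 -m crank '{"steps": [[[-0.5,0.047,0],[0,0,0]],[[-0.5,0.047,0],[0,0,0]],[[-0.5,0.047,0],[0,0,0]],[[-0.5,0.047,0],[0,0,0]],[[-0.4,0.037,0],[0,0,0]],[[-0.3,0.028,0],[0,0,0]],[[-0.2,0.019,0],[0,0,0]],[[-0.1,0.009,0],[0,0,0]],[[-0.1,0.009,0],[0,0,0]],[[0,0,0],[0,0,0]]]}'
```

```text
time: 4.77
ee_pos: [0.5535, -0.0874, 0.123]
eef_rot: [0.739, 0.674, 0.001, 0.0]
ft_force: [2.4, -0.9, 4.4]
width: 0.0085
grip_force: 30.0
time: 5.6
ee_pos: [0.4764, -0.08, 0.1229]
eef_rot: [0.739, 0.674, 0.0, -0.0]
ft_force: [-1.6, 1.4, 8.5]
width: 0.0092
grip_force: 30.0
```

```bash
python3 -m crank '{"steps": [[[-0.1,0.009,0],[0,0,0]],[[-0.1,0.009,0],[0,0,0]],[[-0.1,0.009,0],[0,0,0]],[[-0.1,0.009,0],[0,0,0]],[[-0.05,0.005,0],[0,0,0]],[[0,0,0],[0,0,0]],[[0,0,0],[0,0,0]],[[0,0,0],[0,0,0]]]}'
```

```text
time: 6.27
ee_pos: [0.4677, -0.0792, 0.123]
eef_rot: [0.739, 0.674, 0.002, 0.002]
ft_force: [13.6, -0.1, -4.3]
width: 0.009
grip_force: 30.0
```

```bash
python3 -m crank '{"steps": [[[0,0,0],[0,0,0]],[[0,0,0],[0,0,0]],[[0,0,0],[0,0,0]],[[0,0,0.3],[0,0,0]],[[0,0,0.8],[0,0,0]],[[0,0,1],[0,0,0]],[[0,0,1],[0,0,0]],[[0,0,1],[0,0,0]],[[0,0,1],[0,0,0]],[[0,0,1],[0,0,0]]]}' 34 && python3 - <<'E'
from h import *
I=[]
for n in("top","wrist"):
    d=cams.camera(n);np.savez(f"{n}1.npz",**d);I.append(d["pixels"])
a=cv2.resize(I[0][60:260,240:460],None,fx=2,fy=2,interpolation=2)
b=cv2.resize(I[1],None,fx=.56,fy=.5)
b=cv2.resize(I[1],(360,225)); c=np.zeros((400,800,3),np.uint8);c[:,:440]=a;c[:225,440:]=b
cv2.imwrite("pics/open1.png",c)
E
```

```text
time: 7.1
ee_pos: [0.4646, -0.0795, 0.2766]
eef_rot: [0.739, 0.673, -0.0, -0.0]
ft_force: [0.2, 0.1, -0.9]
width: 0.034
grip_force: 0.0
```

View pics/open1.png

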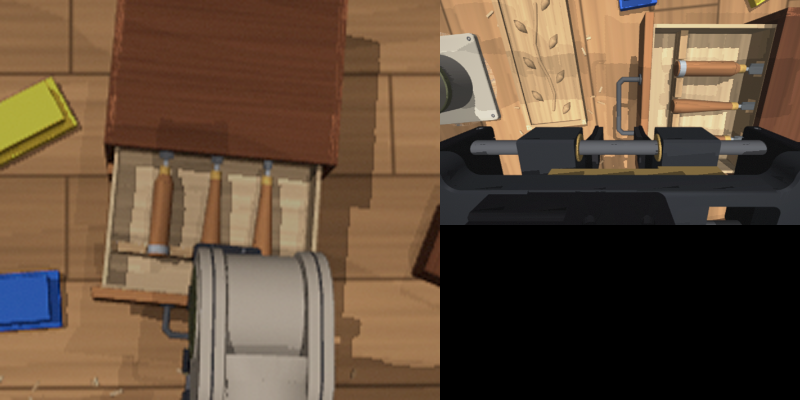

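The top view shows the tool with the thick straight handle and steel hoop in the left slot (+75 mm), butt at crop (157,248), which is top pixel (318,184). The two tapering tools are in the middle and right slots, and the drawer is open. Next I'll measure the gouge.

```bash
python3 - <<'E'
from h import *
for n in("top","wrist"):
    d=dict(np.load(f"{n}1.npz"));C=w2c(cloud(d)).reshape(-1,3)
    m=(C[:,0]>-.16)&(C[:,0]<.0)&(abs(C[:,1]-.075)<.03)&(C[:,2]>.122)&(C[:,2]<.15);q=C[m]
    print(n,len(q),"x",np.percentile(q[:,0],[0,1,3]).round(4), "ztop",np.percentile(q[:,2],[50,95]).round(4))
    for a in np.arange(-.15,-.03,.02):
        w=q[(q[:,0]>a)&(q[:,0]<a+.02)]
        if len(w)>5: print(round(a+.01,3),np.percentile(w[:,1],[2,98]).round(4),((w[:,1].min()+w[:,1].max())/2).round(4),w[:,2].max().round(4),len(w))
    f=C[(C[:,2]>.158)&(C[:,2]<.166)&(C[:,0]<-.15)&(C[:,0]>-.25)&(C[:,1]>.06)&(C[:,1]<.13)]
    print("front",len(f),np.percentile(f[:,0],[2,50,98]).round(4))
g=c2w(-.135-.009+.085,.075);s=monitor.read_state()
print("grip nominal",g,s["ee_pos"],(g-s["ee_pos"][:2])/.025,s["joint_positions"].round(2))
E
```

```text
top 468 x [-0.1315 -0.1309 -0.1294] ztop [0.1391 0.1442]
-0.14 [0.0656 0.0847] 0.0751 0.1367 8
-0.12 [0.0463 0.1034] 0.0746 0.1481 114
-0.1 [0.0619 0.0895] 0.0759 0.1458 70
-0.08 [0.0629 0.0899] 0.0758 0.1464 70
-0.06 [0.0619 0.0888] 0.0753 0.1475 69
-0.04 [0.0621 0.0901] 0.0759 0.1483 64
front 128 [-0.2005 -0.1936 -0.1863]
wrist 3577 x [-0.129  -0.1284 -0.1281] ztop [0.1391 0.1426]
-0.12 [0.0465 0.1038] 0.075 0.1443 983
-0.1 [0.0599 0.0883] 0.0741 0.1442 526
-0.08 [0.0599 0.0883] 0.0741 0.1437 517
-0.06 [0.0599 0.0883] 0.0741 0.1435 526
-0.04 [0.0599 0.0883] 0.0741 0.1431 525
front 1207 [-0.1981 -0.1911 -0.1837]
grip nominal [ 0.65503177 -0.02413735] [ 0.4665274  -0.07963306  0.27892785] [7.54017461 2.21982828] [-0.53 -0.08  0.58  1.79  0.04  1.41 -0.05]
```

```bash
python3 - <<'E'
from h import *
for n in("top","wrist"):
    d=dict(np.load(f"{n}1.npz"));W=cloud(d);C=w2c(W)
    px=d["pixels"].astype(int)
    P=C.reshape(-1,3);p=px.reshape(-1,3)
    k=(abs(P[:,1]-.0745)<.004)&(P[:,0]>-.2)&(P[:,0]<0)&(P[:,2]>.08)
    o=np.argsort(P[k,0]);a=P[k][o];b=p[k][o]
    st=max(1,len(a)//70)
    print(n);print(*[f"{x[0]*1e3:.0f}:{x[2]*1e3:.0f}:{c.tolist()}" for x,c in zip(a[::st],b[::st])])
    k=(abs(P[:,1]-.105)<.008)&(P[:,0]>-.18)&(P[:,0]<-.08)&(P[:,2]>.121)&(P[:,2]<.135)
    print("post x",np.percentile(P[k,0],[2,50,98]) if k.any() else None)
E
```

```text
top
-198:162:[51, 82, 125] -197:158:[49, 80, 123] -195:165:[62, 98, 143] -192:162:[59, 93, 140] -192:163:[59, 94, 140] -189:163:[57, 92, 139] -186:163:[56, 87, 129] -186:160:[63, 94, 131] -182:145:[92, 121, 146] -174:98:[108, 139, 163] -173:96:[108, 139, 164] -171:96:[107, 138, 163] -168:100:[108, 138, 164] -168:98:[106, 138, 163] -165:98:[109, 140, 166] -159:97:[107, 137, 164] -156:100:[108, 139, 165] -156:99:[108, 139, 165] -153:95:[108, 139, 165] -150:97:[104, 134, 159] -149:97:[107, 138, 163] -147:98:[101, 130, 155] -144:100:[101, 130, 156] -143:94:[102, 132, 157] -141:97:[100, 131, 157] -138:98:[103, 133, 157] -137:97:[102, 132, 157] -135:96:[102, 131, 157] -132:97:[88, 115, 138] -131:136:[20, 32, 47] -131:132:[28, 40, 55] -130:141:[32, 60, 99] -129:98:[58, 76, 95] -128:148:[102, 114, 136] -127:144:[112, 118, 133] -124:142:[140, 140, 143] -121:141:[149, 146, 144] -120:141:[132, 130, 129] -118:144:[126, 126, 128] -115:142:[119, 125, 143] -115:141:[91, 101, 122] -112:141:[54, 91, 140] -110:144:[53, 86, 129] -107:145:[54, 87, 130] -104:143:[55, 87, 132] -103:141:[48, 76, 114] -100:
[... 2127 characters left out ...]
86, 127, 182] -78:142:[80, 118, 169] -75:142:[91, 135, 194] -73:141:[96, 141, 203] -70:140:[92, 137, 195] -67:142:[73, 106, 152] -64:141:[95, 140, 202] -62:142:[96, 141, 203] -59:142:[92, 135, 195] -57:140:[95, 141, 202] -54:142:[87, 128, 184] -51:141:[80, 118, 170] -49:141:[72, 106, 152] -46:142:[73, 107, 152] -43:142:[80, 119, 170] -40:141:[92, 137, 195] -38:141:[81, 119, 171] -35:142:[94, 140, 199] -33:141:[73, 108, 155] -30:144:[73, 108, 155] -27:141:[73, 108, 155] -25:140:[93, 139, 200] -22:141:[93, 139, 199] -19:140:[75, 110, 158] -15:140:[81, 120, 172] -11:138:[82, 126, 177] -6:135:[88, 154, 193] -4:134:[103, 181, 222] -1:134:[79, 139, 174]
post x [-0.1255578  -0.11939392 -0.11168197]
```

```bash
python3 -m crank '{"steps": [[[0.2,0.06,0],[0,0,0.5]],[[0.43,0.12,0],[0,0,1]],[[0.43,0.12,0],[0,0,1]],[[0.43,0.12,0],[0,0,1]],[[0.43,0.12,0],[0,0,1]],[[0.43,0.12,0],[0,0,1]],[[0.43,0.12,0],[0,0,1]],[[0.43,0.12,0],[0,0,1]],[[0.43,0.12,0],[0,0,1]],[[0.43,0.12,0],[0,0,1]]]}' 52 && python3 -m crank '{"steps": [[[0.43,0.12,0],[0,0,1]],[[0.43,0.12,0],[0,0,1]],[[0.43,0.12,0],[0,0,1]],[[0.43,0.12,0],[0,0,1]],[[0.43,0.12,0],[0,0,1]],[[0.43,0.12,0],[0,0,1]],[[0.43,0.12,0],[0,0,1]],[[0.43,0.12,0],[0,0,1]],[[0.33,0.07,0],[0,0,0.5]],[[0,0,0],[0,0,0]]]}'; cat > chk.py <<'E'
from h import *
from scipy.spatial.transform import Rotation as R
s=monitor.read_state();M=R.from_quat(s["eef_rot"]).as_matrix()
print(M.round(3).tolist(),"yaw",np.degrees(np.arctan2(M[1,1],M[0,1])),s["joint_positions"].round(2))
t=np.r_[c2w(-.0515,.0745),.110];print("shift",(t-s["ee_pos"])/.025,"chest",w2c(s["ee_pos"]))
E
python3 chk.py
```

```text
time: 8.03
ee_pos: [0.567, -0.0507, 0.2744]
eef_rot: [0.403, 0.915, -0.0, -0.001]
ft_force: [-0.7, 0.5, 1.1]
width: 0.0519
grip_force: 0.0
time: 8.87
ee_pos: [0.6617, -0.0245, 0.2738]
eef_rot: [0.045, 0.999, -0.0, -0.001]
ft_force: [0.6, 0.4, -0.1]
width: 0.0521
grip_force: 0.0
[[-0.996, 0.09, -0.002], [0.09, 0.996, -0.0], [0.002, -0.0, -1.0]] yaw 84.83786823293586 [-0.36  0.42  0.47  1.29 -0.19  1.48  1.57]
shift [ 0.03071039 -0.03445053 -6.5510434 ] chest [-0.05234454  0.07528612  0.27377609]
```

```bash
python3 -m crank '{"steps": [[[0.03,-0.03,-0.4],[0,0,0]],[[0,0,-0.9],[0,0,0]],[[0,0,-0.9],[0,0,0]],[[0,0,-0.9],[0,0,0]],[[0,0,-0.9],[0,0,0]],[[0,0,-0.9],[0,0,0]],[[0,0,-0.6],[0,0,0]],[[0,0,-0.5],[0,0,0]],[[0,0,-0.3],[0,0,0]],[[0,0,0],[0,0,0]]]}' && python3 -m crank '{"steps": [[[0,0,-0.2],[0,0,0]],[[0,0,0],[0,0,0]],[[0,0,0],[0,0,0]]]}' && python3 chk.py
```

```text
time: 9.7
ee_pos: [0.6609, -0.0258, 0.1158]
eef_rot: [0.047, 0.999, -0.0, -0.001]
ft_force: [0.4, 0.7, 0.3]
width: 0.0517
grip_force: 0.0
time: 9.95
ee_pos: [0.6624, -0.0258, 0.1132]
eef_rot: [0.046, 0.999, 0.0, 0.0]
ft_force: [0.4, 0.5, 0.1]
width: 0.0517
grip_force: 0.0
[[-0.996, 0.093, 0.001], [0.093, 0.996, 0.0], [-0.001, 0.0, -1.0]] yaw 84.67283249316812 [-0.35  0.51  0.44  1.5  -0.23  1.17  1.6 ]
shift [ 0.00194222  0.019112   -0.12860642] chest [-0.0515039   0.07401976  0.11321516]
```

```bash
python3 -m crank '{"steps": [[[0,0.02,-0.13],[0,0,0]],[[0,0,0],[0,0,0]]]}' && python3 -m crank '{"steps": [[[0,0,0],[0,0,0]],[[0,0,0],[0,0,0]],[[0,0,0],[0,0,0]],[[0,0,0],[0,0,0]],[[0,0,0],[0,0,0]],[[0,0,0],[0,0,0]]]}' 0 50
```

```text
time: 10.12
ee_pos: [0.6621, -0.0251, 0.1093]
eef_rot: [0.046, 0.999, 0.0, 0.0]
ft_force: [0.2, -0.8, 0.2]
width: 0.0519
grip_force: 0.0
time: 10.62
ee_pos: [0.6621, -0.0253, 0.1094]
eef_rot: [0.046, 0.999, 0.0, 0.0]
ft_force: [-0.0, 0.6, 1.7]
width: 0.0292
grip_force: 50.0
```

```bash
python3 -m crank '{"steps": [[[-0.1,0.009,0],[0,0,0]],[[-0.2,0.019,0],[0,0,0]],[[-0.2,0.019,0],[0,0,0]],[[-0.2,0.019,0],[0,0,0]],[[-0.2,0.019,0],[0,0,0]],[[-0.2,0.019,0],[0,0,0]],[[-0.2,0.019,0],[0,0,0]],[[-0.2,0.019,0],[0,0,0]],[[-0.1,0.009,0],[0,0,0]],[[0,0,0],[0,0,0]]]}' && python3 -m crank '{"steps": [[[0,0,0],[0,0,0]],[[0,0,0],[0,0,0]],[[0,0,0],[0,0,0]]]}' && python3 - <<'E'
from h import *
for n in("wrist","top"):
    d=cams.camera(n);np.savez(f"{n}2.npz",**d)
    cv2.imwrite(f"pics/{n}2.png",d["pixels"])
    P=w2c(cloud(d)).reshape(-1,3)
    k=(abs(P[:,1]-.0745)<.005)&(P[:,0]>-.19)&(P[:,0]<-.1)&(P[:,2]>.12)&(P[:,2]<.15);print(n,k.sum(),np.sort(P[k,0])[:5])
E
```

```text
time: 11.45
ee_pos: [0.6213, -0.0213, 0.1092]
eef_rot: [0.046, 0.999, 0.0, -0.0]
ft_force: [-0.0, -1.0, -0.4]
width: 0.0288
grip_force: 50.0
time: 11.7
ee_pos: [0.6221, -0.0215, 0.1092]
eef_rot: [0.046, 0.999, 0.0, -0.0]
ft_force: [0.3, 0.2, -1.0]
width: 0.0288
grip_force: 50.0
wrist 3415 [-0.18377657 -0.18375534 -0.18374188 -0.18373392 -0.18372241]
top 0 []
```

View pics/wrist2.png

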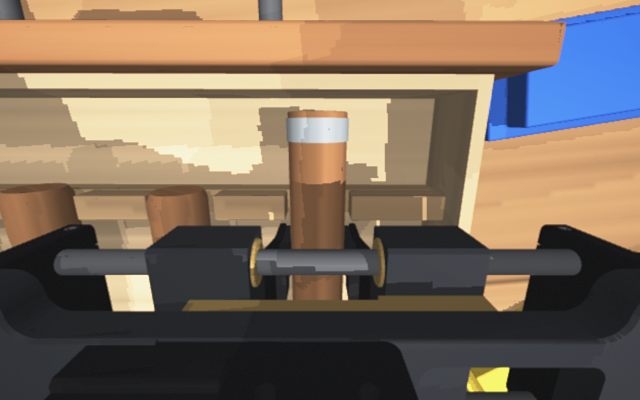

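The wrist view shows the hooped gouge in the fingers, butt at about (318,115), drawn well past the rest (row about 205) and short of the front board (row about 85). Both slender tools are still in their notches. Next I'll check the numbers.

```bash
python3 - <<'E'
from h import *
d=dict(np.load("wrist2.npz"));C=w2c(cloud(d))
q=C[110:180,300:335].reshape(-1,3);print("butt",np.nanmin(q[q[:,2]>.13],0),np.nanmedian(C[130:180,310:330,2]))
p=C[190:215,355:430].reshape(-1,3);p=p[(p[:,2]>.12)&(p[:,2]<.135)];print("posts",np.percentile(p[:,0],[2,50,98]))
E
```

```text
butt [-0.16833483  0.06504676  0.13803952] 0.1422940151991703
posts [-0.1256939  -0.12113989 -0.11516329]
```

```bash
python3 - <<'E'
from h import *
for n in("top0","side0","top1","wrist1"):
    d=dict(np.load(n+".npz"));P=w2c(cloud(d)).reshape(-1,3)
    k=(P[:,2]>.17)&(P[:,2]<.182)&(abs(P[:,1])<.15)&(P[:,0]<.33)&(P[:,0]>-.05)
    print(n,k.sum(),[ (round(np.percentile(P[k&(abs(P[:,1]-y)<.02),0],.3),4),round(np.percentile(P[k&(abs(P[:,1]-y)<.02),0],99.5),4)) for y in(-.1,0,.075,.1) if (k&(abs(P[:,1]-y)<.02)).sum()>20])
    print(np.histogram(P[k&(abs(P[:,1]-.075)<.05),0],np.arange(-.01,.04,.005))[0])
E
```

```text
top0 10162 [(np.float64(0.014), np.float64(0.2976)), (np.float64(0.0143), np.float64(0.2976)), (np.float64(0.0141), np.float64(0.297)), (np.float64(0.0138), np.float64(0.2968))]
[ 0  0  0  0 26 64 65 56 62]
side0 6049 [(np.float64(0.0167), np.float64(0.3005)), (np.float64(0.0167), np.float64(0.3005)), (np.float64(0.0172), np.float64(0.3006)), (np.float64(0.0171), np.float64(0.301))]
[ 0  0  0  0  0 35 26 33 27]
top1 10156 [(np.float64(0.0139), np.float64(0.2965)), (np.float64(0.0141), np.float64(0.2979)), (np.float64(0.0143), np.float64(0.2973)), (np.float64(0.0144), np.float64(0.2973))]
[ 0  0  0  0 31 60 63 63 65]
wrist1 11432 [(np.float64(0.0157), np.float64(0.0872)), (np.float64(0.0155), np.float64(0.0643)), (np.float64(0.0155), np.float64(0.0571))]
[  0   0   0   0   2 951 585 591 590]
```

```bash
python3 -m crank '{"steps": [[[-0.2,0.019,0],[0,0,0]],[[-0.24,0.022,0],[0,0,0]],[[0,0,0],[0,0,0]],[[0,0,0],[0,0,0]],[[0,0,0],[0,0,0]],[[0,0,0],[0,0,0]]]}' && python3 - <<'E'
from h import *
d=cams.camera("wrist");C=w2c(cloud(d))
P=C.reshape(-1,3)
q=P[(abs(P[:,1]-.0745)<.006)&(P[:,2]>.137)&(P[:,2]<.15)&(P[:,0]<-.13)];h=np.histogram(q[:,0],np.arange(-.19,-.15,.002));print("butt",h[0],h[1].round(3)[:3],q[:,0].min())
b=P[(P[:,2]>.158)&(P[:,2]<.165)&(P[:,0]<-.15)&(abs(P[:,1]-.04)<.08)];print("board",np.percentile(b[:,0],[1,99]))
print(w2c(monitor.read_state()["ee_pos"]))
E
```

```text
time: 12.3
ee_pos: [0.6139, -0.0208, 0.1099]
eef_rot: [0.046, 0.999, -0.0, 0.004]
ft_force: [16.4, -1.2, -11.3]
width: 0.0288
grip_force: 58.4
butt [  0   0   0 143 130 115 107 135 135 108 135 106 131 104 114 116 102 111
 103 107] [-0.19  -0.188 -0.186] -0.18364166219324604
board [-0.19813028 -0.18358812]
[-0.10025448  0.07446139  0.10989872]
```

```bash
python3 - <<'E'
from h import *
a=cams.camera("wrist")["pixels"][60:260,160:480];d=cams.camera("side");b=d["pixels"][80:300,280:520]
np.savez("side3.npz",**d)
c=np.zeros((600,800,3),np.uint8);a=cv2.resize(a,(320,200));c[:200,:320]=a
c[:440,320:]=cv2.resize(b,(480,440),interpolation=2)
cv2.imwrite("pics/c3.png",c[:440])
E
```

```text
(no output)
```

View pics/c3.png

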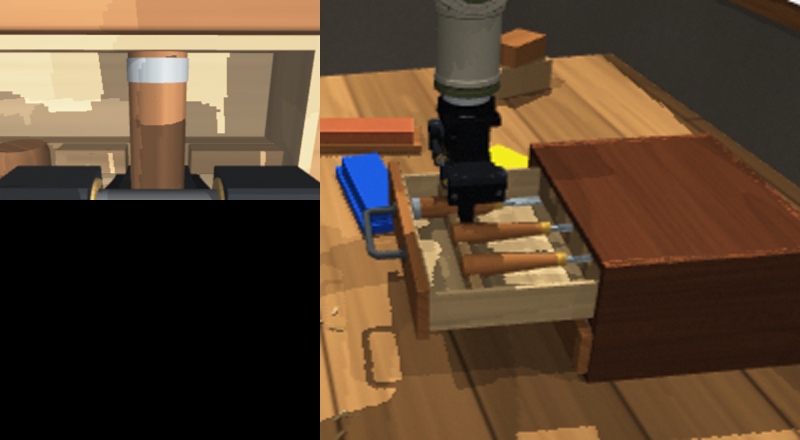

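The composite shows the butt against the front board (inset about (158,55)). The cutting edge at (537,202) is free in front of the chest. I'll ease forward about 4.5 mm to take the load off, then lift slowly.

```bash
python3 -m crank '{"steps": [[[0.18,-0.017,0],[0,0,0]],[[0,0,0],[0,0,0]],[[0,0,0],[0,0,0]],[[0,0,0],[0,0,0]]]}' && python3 -m crank '{"steps": [[[0,0,0.2],[0,0,0]],[[0,0,0.2],[0,0,0]],[[0,0,0.2],[0,0,0]],[[0,0,0.2],[0,0,0]],[[0,0,0],[0,0,0]]]}'
```

```text
time: 12.78
ee_pos: [0.6152, -0.0209, 0.1093]
eef_rot: [0.046, 0.999, 0.0, -0.0]
ft_force: [0.8, -0.9, -0.6]
width: 0.029
grip_force: 50.0
time: 13.2
ee_pos: [0.6163, -0.0209, 0.1309]
eef_rot: [0.046, 0.999, 0.0, 0.001]
ft_force: [-0.5, 0.1, -0.5]
width: 0.0288
grip_force: 50.0
```

```bash
python3 -m crank '{"steps": [[[-0.03,0,0.2],[0,0,0]],[[0,0,0.2],[0,0,0]],[[0,0,0.3],[0,0,0]],[[0,0,0.3],[0,0,0]],[[0,0,0.3],[0,0,0]],[[0,0,0.3],[0,0,0]],[[0,0,0.3],[0,0,0]],[[0,0,0.3],[0,0,0]],[[0,0,0],[0,0,0]]]}'
```

```text
time: 13.95
ee_pos: [0.6156, -0.0209, 0.1863]
eef_rot: [0.046, 0.999, 0.0, 0.001]
ft_force: [0.4, 0.1, -1.1]
width: 0.0288
grip_force: 50.0
```

```bash
python3 -m crank '{"steps": [[[0,0,0.5],[0,0,0]],[[-0.2,0,0.8],[0,0,0]],[[-0.4,0,0.8],[0,0,0]],[[-0.4,0,0.8],[0,0,0]],[[-0.4,0,0.8],[0,0,0]],[[-0.4,0,0.8],[0,0,0]],[[-0.4,0,0.8],[0,0,0]],[[-0.4,0,0.8],[0,0,0]],[[-0.2,0,0.5],[0,0,0]],[[0,0,0.2],[0,0,0]]]}' && python3 -m crank '{"steps": [[[0,0,0],[-0.04,-0.4,0]],[[0,0,0],[-0.08,-0.8,0]],[[0,0,0],[-0.08,-0.8,0]],[[0,0,0],[-0.08,-0.8,0]],[[0,0,0],[-0.08,-0.8,0]],[[0,0,0],[-0.08,-0.8,0]],[[0,0,0],[-0.08,-0.8,0]],[[0,0,0],[-0.08,-0.8,0]],[[0,0,0],[-0.08,-0.8,0]],[[0,0,0],[0,0,0]]]}' && python3 chk.py
```

```text
time: 14.78
ee_pos: [0.5448, -0.0211, 0.357]
eef_rot: [0.046, 0.999, 0.001, 0.002]
ft_force: [0.3, 0.1, -1.3]
width: 0.0291
grip_force: 50.0
time: 15.62
ee_pos: [0.5433, -0.0207, 0.3522]
eef_rot: [0.044, 0.955, -0.016, 0.293]
ft_force: [-0.4, -0.3, -1.6]
width: 0.0291
grip_force: 50.0
[[-0.824, 0.093, 0.559], [0.075, 0.996, -0.056], [-0.562, -0.004, -0.827]] yaw 84.66114375684566 [-0.49 -0.37  0.27  1.99  0.33  0.95  1.15]
shift [ 4.76701299 -0.18390045 -9.68839372] chest [-0.17058631  0.06799269  0.35220984]
```

```bash
python3 -m crank '{"steps": [[[0.5,0,0.2],[-0.05,-0.5,0]],[[0.5,0,0.3],[-0.07,-0.7,0]],[[0.5,0,0.3],[-0.07,-0.7,0]],[[0.5,0,0.3],[-0.07,-0.7,0]],[[0.5,0,0.3],[-0.07,-0.7,0]],[[0.5,0,0.3],[-0.07,-0.7,0]],[[0.3,0,0.2],[-0.07,-0.7,0]],[[0.1,0,0],[-0.06,-0.6,0]],[[0,0,0],[0,0,0]],[[0,0,0],[0,0,0]]]}' && python3 chk.py && python3 - <<'E'
from h import *
I=[]
for n in("side","top"):
    d=cams.camera(n);np.savez(f"{n}4.npz",**d);I.append(cv2.resize(d["pixels"],(400,250)))
cv2.imwrite("pics/t4.png",np.hstack(I))
E
```

```text
time: 16.45
ee_pos: [0.6298, -0.0222, 0.4003]
eef_rot: [0.041, 0.863, -0.028, 0.503]
ft_force: [-0.7, -0.3, -1.7]
width: 0.0288
grip_force: 50.0
[[-0.49, 0.099, 0.866], [0.042, 0.995, -0.089], [-0.871, -0.007, -0.492]] yaw 84.34619753700824 [-0.28 -0.37  0.09  2.15  0.74  0.42  0.75]
shift [  1.30450512  -0.12717027 -11.61087526] chest [-0.08426696  0.07463207  0.40027188]
```

View pics/t4.png

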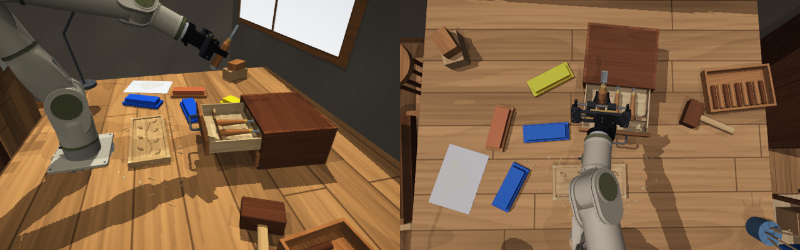

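The side view shows the gouge held edge up at about (230,40), well above the chest. The drawer is open with both slender tools inside, and the mallet (690,112) and stone (500,127) have not moved. Next I'll let it settle and check tilt and drawer position numerically.

```bash
python3 -m crank '{"steps": [[[0,0,0],[0,0,0]],[[0,0,0],[0,0,0]],[[0,0,0],[0,0,0]],[[0,0,0],[0,0,0]],[[0,0,0],[0,0,0]],[[0,0,0],[0,0,0]]]}'; python3 - <<'E'
from h import *
d=cams.camera("side");P=w2c(cloud(d)).reshape(-1,3)
g=np.r_[w2c(monitor.read_state()["ee_pos"])]
k=(abs(P[:,1]-g[1])<.02)&(P[:,2]>g[2]+.03)&(P[:,2]<.6)&(P[:,0]>g[0]-.05)&(P[:,0]<g[0]+.15);q=P[k]
v=np.linalg.svd(q-q.mean(0),full_matrices=False)[2][0];print(k.sum(),q.mean(0),v,"slope",np.degrees(np.arcsin(abs(v[2]))))
f=P[(P[:,2]>.155)&(P[:,2]<.167)&(P[:,0]<-.15)&(P[:,0]>-.25)&(abs(P[:,1])<.14)];print("front",len(f),np.percentile(f[:,0],[2,50,98]))
s=monitor.read_state();print(abs(s["joint_vel"]).max(),s["ee_pos"],s["width"])
E
```

```text
time: 17.05
ee_pos: [0.6298, -0.0208, 0.4019]
eef_rot: [0.04, 0.862, -0.027, 0.505]
ft_force: [-0.3, -0.0, -1.0]
width: 0.0288
grip_force: 50.0
243 [-0.07471748  0.07130184  0.46164819] [-0.56745851 -0.13221398 -0.81271785] slope 54.36232919034613
front 344 [-0.1979854  -0.19117377 -0.18323642]
0.002897343993441538 [ 0.62980269 -0.02084103  0.40186112] 0.028839944847479926
```

```bash
python3 -c "
from bench import ticket
print(ticket.close_job())"
```

```text
the job is handed in; nothing more can be done
None
```

I handed the job in with the mallet gouge held still, edge up at about 55–60°, its butt about 0.33 m above the bench; the top drawer is at its stop and, as far as the cameras show, nothing else was disturbed (no verdict was returned).

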